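# Shut the cobbler's drawer and throw its two-stage bolt

### The job

Push the cobbler's half-open drawer fully shut, then lock it: push the post of the bolt on top of the cabinet along its channel, past the first click, all the way to its second stop. Leave the bolt there, and leave the jar, the whetstone and the hammer where they are.

Things in the scene. Friction and masses are not known exactly. Their poses are not given: they have to be found in the camera images.
- cabinet: Chipped sky-blue cabinet, fixed, 260 (x) by 360 (y) by 140 mm high; origin at the centre of its underside; -x is its front, where the drawer comes out; may stand turned. On its flat top at x = -70 mm a steel bolt channel runs along y from -80 to +55 mm: two rails, outer faces at x = -85 and -55, with studs up to 23 mm above the top marking the post's three places (y = -30, -5, +20 mm).
- drawer (a joint): How far the shallow drawer is pulled out towards cabinet -x, in m: 0 = fully shut (hard stop), 0.12 = fully out. About 2 N of friction; stays where it is left. It holds rubber sole squares, a rasp and a buckle, all fixed in it.
- drawer_front (a point): Middle of the drawer's outer front face, 100 mm above the work surface; moves with the drawer. The face is flat, no handle (only a dark finger mark), 356 mm wide, from 61 to 137 mm above the work surface, and looks to -x (axes as the cabinet's). Shut, it stands 12 mm in front of the cabinet's front edge.
- keeper_eye (a point): Middle of the upright steel eye on a strap that moves with the drawer over the cabinet top: 28 mm (x) by 14 mm (y), top 37 mm above the cabinet top, opening along y, 20 mm wide inside. Drawer shut: it is in line with the bolt at cabinet x = -70, y = +82 mm, and the 10 mm bolt rod can enter. Drawer open: the rod misses it, and a thrown rod keeps the drawer from shutting.
- bolt (a joint): Travel of the bolt along cabinet +y, in m: 0 = unlocked (start), 0.025 = first click (a spring detent, not locked), 0.05 = second stop (hard stop, locked). Let go, it springs to within 2 mm of the nearest of these places (tipping over at about 0.0125 and 0.0375); pushing it on takes up to about 8 N.
- lever_post (a point): Point on the axis of the bolt's upright round steel post (14 mm across, top 67 mm above the cabinet top); 12 mm below the post's top, 32 mm above the studs. The rod lies along y under it between the rails. It starts at cabinet x = -70, y = -30 mm and is pushed from its -y side to +y. Within 50 mm nothing stands higher than the studs but the keeper's eye, ahead of it. Axes as the cabinet's.
- jar: Bystander, loose, on the back of the cabinet top: green glass jar of brass tacks with a steel cap, 66 mm across, 97 mm high; origin at the centre of its underside.
- whetstone: Bystander, loose, on the back of the cabinet top: grey whetstone 50 (x) by 150 (y) by 25 mm high; origin at the centre of its underside.
- hammer: Bystander, loose, lying on the work surface to one side of the cabinet: hammer 240 mm long along its own x, handle to -x; origin on its underside, near mid-length.

How it is judged:
By the outcome, as a careful person would: the job done as asked, in the order asked, and still so for the second after the job is handed in, with the robot touching nothing.
It also fails if it takes over 48 s, if anything falls off the work surface, if the arm or the gripper's body presses on something with over 40 N, if the wrist force passes 120 N, or if a joint passes its speed limit or range.

### The arm

A 6-joint arm with a two-finger parallel gripper is mounted at the origin on the work surface. World frame = base frame: x ahead of the robot, y to its left, z up, the work surface at z = 0. Lengths are in m, angles in rad, forces in N, time in s.
With the tool pointing down it reaches from about 0.275 to 0.775 m from the base axis. Payload 14.6 kg.
Tool frame: the origin (TCP) lies on the centre line of the jaws, within the pads' length; the fingertips stand 17 mm ahead of it and the grasp point (between the pads) lies 2 mm behind it (robot.tips_ahead is the distance from the TCP to the fingertips, in m); x points along the fingers, y is the direction in which the jaws open and shut, and the axes are right-handed (so a half turn about x gives the same grasp; the last joint's range is limited). The gripper opens to 85 mm and grips with 20 to 120 N. Pads are 22 mm wide; open, the fingers measure 114 mm over their backs; the gripper's body (76 mm by 85 mm) begins 54 mm behind the grasp point. The pads swing forward as they close: fully open they stand 13 mm farther back than shut.
Start: joints at [-1.284, 0.263, -0.048, 1.259, 0, 1.415], TCP at [0.224, -0.475, 0.225] pointing down, gripper open.
Joint ranges: [-2.65, 2.65], [-0.89, 1.7], [-1.18, 1.37], [-2.13, 2.11], [-1.35, 1.29], [-3.14, 3.14]. Speed limits (rad/s): [1.89, 1.89, 2.57, 2.79, 3.14, 3.14].

### API

Orientations are given as [roll, pitch, yaw] about the fixed x, y, z axes, in that order (R = Rz(yaw) Ry(pitch) Rx(roll)).
In Python, from bench import robot gives the robot as it stands. Calls block until the motion is done:
- robot.reach(position, orientation): joint-space move of the TCP to a pose.
- robot.move_linear(position, rotation=None, rate=0.15, guard=None): straight line of the TCP; rotation=None keeps the orientation; rate is the mean speed in m/s. With guard (N) it stops when the force on the tool has changed by that much, and returns True; else False.
- robot.set_joints(angles): joint-space move.
- robot.set_gripper(opening): opening from 0.0 (shut) to 1.0 (fully open); the grip force is fixed at half the most; returns when the fingers have stopped.
- robot.hold(seconds).
- robot.inverse_kinematics(position, orientation): joint angles nearest the present ones, or None.
- robot.sense(): the state.
- robot.camera(name): name is "scene" or "top"; returns the picture (420x560x3 uint8, red, green, blue); there is no depth.
- robot.calibration(name): a dict with "fx", "fy", "cx", "cy" (pixels), "extrinsics" (4x4, takes a point from world to camera coordinates). Camera axes: x right, y down, z forward; pixel columns grow to the right and rows downward; lengths in m; the calibration is good to about 2 mm. A picture is of the moment at which its call begins. calibration takes no time and is no camera call.
A pose or a line that the arm cannot do raises robot.MotionError and nothing moves.
- robot.hand_in(): hands the job in, once; it reports no verdict.
The state is a dict: "time": time; "joint_pos": joint angles; "qd": joint speeds; "joint_efforts": joint torques, N m; "tcp_pos": TCP position; "tcp_rot": TCP orientation; "contact_force": force on the tool from outside, world axes, zero at the start; "torque": the same for the moment, N m; "width": opening from 0.0 (shut) to 1.0 (fully open).
Only numpy, scipy, OpenCV 4.12 (cv2) and the standard library are available. Lean on these libraries where they do the work, as an engineer would, in place of code of your own. Each camera call takes 0.05 s, during which the arm holds its last target.

## Working session

There is one attempt and no reset: what is moved stays moved. The work goes in short steps, each a Python script; the robot and the scene stay as the last script left them, time stands still between calls to the robot, and variables do not carry over. Pictures are saved under pics/ and viewed, and the job is handed in when it is done.

```bash
ls; mkdir -p pics; python3 - <<'E'
from bench import robot
import cv2,numpy as np
for n in("scene","top"):
    im=robot.camera(n); cv2.imwrite(f"pics/{n}0.png",im[:,:,::-1])
    c=robot.calibration(n); print(n,c["fx"],c["fy"],c["cx"],c["cy"]); print(np.round(c["extrinsics"],4).tolist())
print(robot.sense())
E
```

```text
pics
scene 493.5333535650041 493.5333535650041 278.65682677415265 209.2758264327568
[[-0.1456, 0.9893, 0.0081, -0.0779], [0.932, 0.1399, -0.3344, -0.5273], [-0.332, -0.0411, -0.9424, 1.3371], [0.0, 0.0, 0.0, 1.0]]
top 535.7468479693405 535.7468479693405 271.19534357242634 205.12377736128465
[[-0.0112, -0.9999, -0.0109, 0.1865], [-0.9855, 0.0129, -0.169, 0.6], [0.1691, 0.0088, -0.9856, 1.1469], [0.0, 0.0, 0.0, 1.0]]
{'time': 0.1, 'joint_pos': array([-1.28433474e+00,  2.63486254e-01, -4.88609179e-02,  1.25941274e+00,
       -1.43486173e-05,  1.41547448e+00]), 'qd': array([-0.0016595 , -0.0023236 ,  0.00288503,  0.00015482,  0.00077277,
        0.00091196]), 'joint_efforts': array([ 3.54062613e-03, -6.38575172e+01,  3.85065293e+01,  9.95989249e-03,
        3.23743541e-05,  1.40760952e-05]), 'tcp_pos': array([ 0.22437369, -0.47435831,  0.22437201]), 'tcp_rot': array([-1.71122847,  1.56983263,  1.87214763]), 'contact_force': array([-1.32737491,  0.92725949, -0.80151929]), 'torque': array([ 0.02801882, -0.0003566 , -0.06677792]), 'width': 0.998476671470791}
```

View pics/scene0.png

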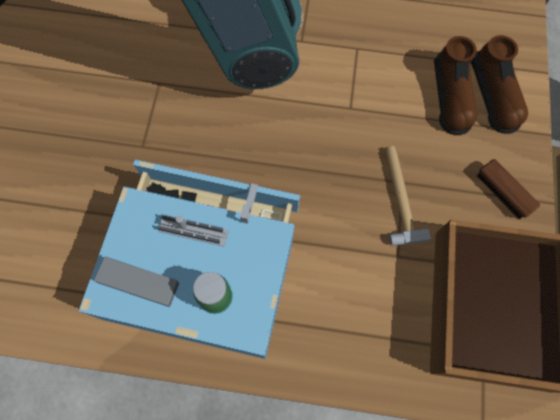

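View pics/top0.png

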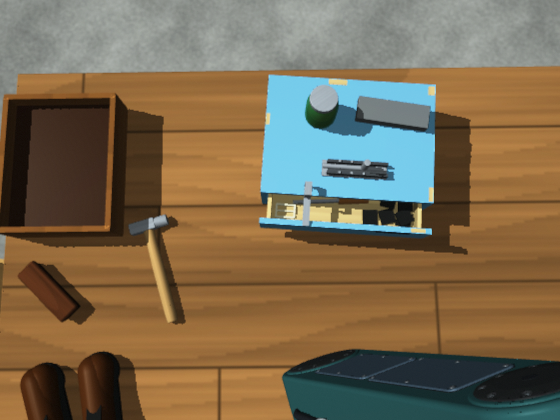

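```bash
python3 - <<'E'
import cv2
a=cv2.imread("pics/scene0.png")[140:370,70:320]; cv2.imwrite("pics/s1.png",cv2.resize(a,None,fx=2.6,fy=2.6,interpolation=2)[:600])
a=cv2.imread("pics/top0.png")[65:245,250:450]; cv2.imwrite("pics/t1.png",cv2.resize(a,None,fx=3.3,fy=3.3,interpolation=2))
E
```

```text
(no output)
```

View pics/s1.png

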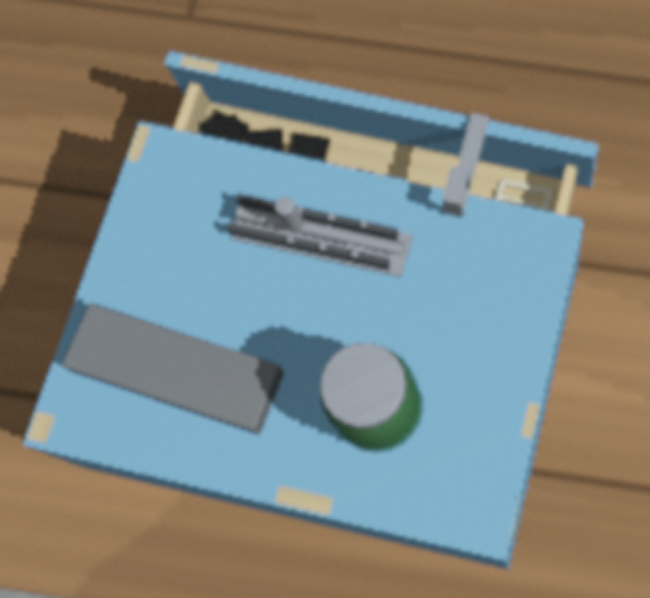

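View pics/t1.png

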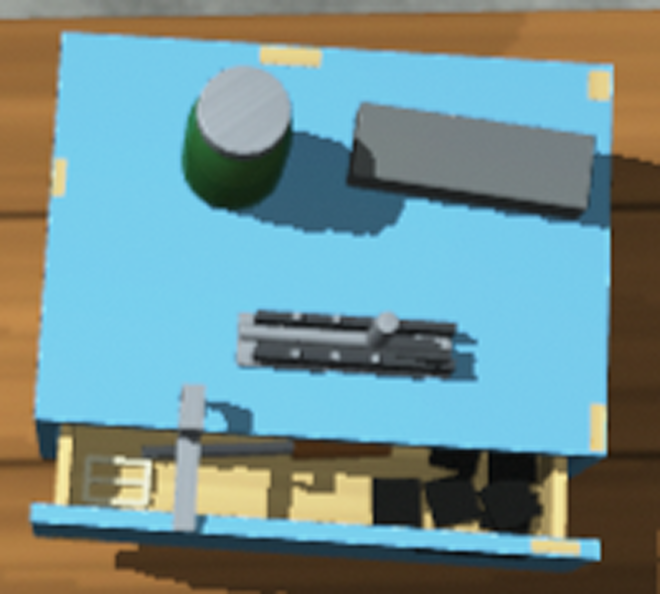

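```bash
cat > h.py <<'E'
import numpy as np, cv2
from bench import robot
def proj(n,P):
    c=robot.calibration(n);E=np.array(c["extrinsics"]);p=np.atleast_2d(P)@E[:3,:3].T+E[:3,3]
    return np.c_[c["fx"]*p[:,0]/p[:,2]+c["cx"],c["fy"]*p[:,1]/p[:,2]+c["cy"]]
def back(n,uv,z):
    c=robot.calibration(n);E=np.array(c["extrinsics"]);d=E[:3,:3].T@np.array([(uv[0]-c["cx"])/c["fx"],(uv[1]-c["cy"])/c["fy"],1]);o=-E[:3,:3].T@E[:3,3]
    return o+d*(z-o[2])/d[2]
def W(pose,p):
    x,y,t=pose;p=np.atleast_2d(np.array(p,float));c,s=np.cos(t),np.sin(t)
    return np.c_[x+c*p[:,0]-s*p[:,1],y+s*p[:,0]+c*p[:,1],p[:,2]]
E
python3 - <<'E'
from h import *
from scipy.optimize import least_squares
S=lambda a:(np.array(a)+.5)/2.6-.5+[70,140]
T=lambda a:(np.array(a)+.5)/3.3-.5+[250,65]
C=np.array([[-.13,-.18,.14],[-.13,.18,.14],[.13,.18,.14],[.13,-.18,.14]])
s=S([[139,123],[582,219],[508,565],[25,443]]); t=T([[606,457],[36,420],[63,32],[612,66]])
post_s=S([[286,206]]);post_t=T([[388,322]])
for w in("s","t","st"):
    f=lambda q:np.concatenate(([ (proj("scene",W(q,C))-s).ravel()] if "s" in w else [])+([(proj("top",W(q,C))-t).ravel()] if "t" in w else []))
    r=least_squares(f,[.5,.1,0]);print(w,r.x,np.round(r.fun,1))
q=r.x
inv=lambda P:np.array([[np.cos(q[2]),np.sin(q[2])],[-np.sin(q[2]),np.cos(q[2])]])@(P[:2]-q[:2])
for z,lab,a,n in[(.207,"post",post_s[0],"scene"),(.207,"post",post_t[0],"top"),
  (.137,"dl",S([168,53]),"scene"),(.137,"dr",S([598,143]),"scene"),(.137,"d",T([600,545]),"top"),(.237,"jar",S([364,385]),"scene"),(.237,"jar",T([244,111]),"top")]:
    P=back(n,a,z);print(lab,n,P,inv(P))
np.save("q.npy",q)
print("keeper w/ open", W(q,[[-.07,.082,.16],[-.07,-.03,.195],[-.142,0,.1]]))
E
```

```text
s [ 0.73373001  0.01102624 -0.07913705] [ 0.5 -0.3  1.   0.4 -0.7 -1.3 -0.6  1.1]
t [ 0.730345    0.011909   -0.07893037] [ 0.4  0.2 -0.7  0.2 -0.3 -0.   0.6 -0.4]
st [ 0.73225522  0.01136733 -0.07911515] [ 0.8 -0.9  1.2 -0.2 -0.4 -2.1 -0.2  0.4  0.6 -0.7 -0.4 -0.8 -0.  -0.9
  0.8 -1.2]
post scene [ 0.66130805 -0.01276654  0.207     ] [-0.06881789 -0.02966552]
post top [ 0.65878675 -0.01213954  0.207     ] [-0.07138085 -0.02923974]
dl scene [ 0.52658874 -0.15223377  0.137     ] [-0.19209333 -0.17934372]
dr scene [0.55227187 0.20263844 0.137     ] [-0.19453702  0.17644826]
d top [ 0.53190035 -0.15023566  0.137     ] [-0.18695625 -0.17693207]
jar scene [0.78504257 0.07219864 0.237     ] [0.04781458 0.06481296]
jar top [0.78075488 0.07284123 0.237     ] [0.04348951 0.06511467]
keeper w/ open [[ 0.66895485  0.09864312  0.16      ]
 [ 0.6601032  -0.01300655  0.195     ]
 [ 0.59069939  0.02258996  0.1       ]]
```

```bash
python3 - <<'E'
from h import *
q=np.load("q.npy");y=q[2]
print(robot.tips_ahead)
for p in(1.05,1.2,1.57):
  for x in(-.26,-.15):
    print("drawer",p,x,robot.inverse_kinematics(W(q,[x,0,.112])[0],[0,p,y]))
for yy in(-.08,.02):
  for ya in(y+1.571,y-1.571): print("post",robot.inverse_kinematics(W(q,[-.07,yy,.197])[0],[0,1.5708,ya]))
E
```

```text
0.017
drawer 1.05 -0.26 [-0.11632253 -0.03615418 -0.92309962  0.16335333  0.0185101  -0.03227823]
drawer 1.05 -0.15 [-0.10683522  0.14567094 -0.72033327  0.18416161  0.01379138 -0.02404656]
drawer 1.2 -0.26 [-0.11224961  0.02438335 -0.7655367   0.41026535  0.01200462 -0.0308841 ]
drawer 1.2 -0.15 [-0.10451309  0.20125722 -0.55019721  0.4486545   0.00920228 -0.02367255]
drawer 1.57 -0.26 [-1.04753715e-01  2.43615853e-01 -3.97953860e-01  9.28430548e-01
  2.04144384e-05 -2.56385581e-02]
drawer 1.57 -0.15 [-9.98670964e-02  4.15539935e-01 -1.29487501e-01  1.02497274e+00
  1.65241439e-05 -2.07519408e-02]
post [-2.18994841e-01  5.08365774e-01  2.66661905e-01  1.32909194e+00
 -3.63722371e-06 -1.71087969e+00]
post [-2.18998088e-01  5.08366105e-01  2.66662488e-01  1.32909322e+00
  3.63743066e-06  1.43111706e+00]
post [-6.69789913e-02  5.19509685e-01  2.86386783e-01  1.33767347e+00
 -3.67294360e-06 -1.55886384e+00]
post [-6.69822408e-02  5.19509118e-01  2.86385775e-01  1.33767294e+00
  3.67292559e-06  1.58313291e+00]
```

```bash
python3 - <<'E'
from h import *
q=np.load("q.npy");o=[0,1.05,q[2]]
robot.set_gripper(0.0)
robot.reach(W(q,[-.27,0,.26])[0],o)
robot.move_linear(W(q,[-.245,0,.112])[0],rate=.15)
print(robot.sense()["contact_force"],robot.sense()["time"])
g=robot.move_linear(W(q,[-.175,0,.112])[0],rate=.05,guard=20)
print(g,robot.sense()["contact_force"])
g=robot.move_linear(W(q,[-.145,0,.112])[0],rate=.02,guard=12)
s=robot.sense();P=s["tcp_pos"];c,sn=np.cos(q[2]),np.sin(q[2]);d=P[:2]-q[:2]
print(g,s["contact_force"],"cab",c*d[0]+sn*d[1],-sn*d[0]+c*d[1],s["time"])
robot.move_linear(W(q,[-.22,0,.13])[0],rate=.15)
robot.move_linear(W(q,[-.25,0,.28])[0],rate=.2)
for n in("scene","top"): cv2.imwrite(f"pics/{n}2.png",robot.camera(n)[:,:,::-1])
a=cv2.imread("pics/scene2.png")[140:370,70:320];b=cv2.imread("pics/top2.png")[65:245,250:450]
cv2.imwrite("pics/c2.png",np.hstack([cv2.resize(a,(400,368)),cv2.resize(b,(400,368))]))
print(robot.sense()["time"])
E
```

```text
[-0.17538168  0.8888162  -0.09056589] 4.025
False [-0.12212292  0.1671711   0.01590272]
True [ 0.59877463  0.10412614 -0.89355199] cab -0.14641360350774144 3.0359704249988823e-05 6.975
8.65
```

View pics/c2.png

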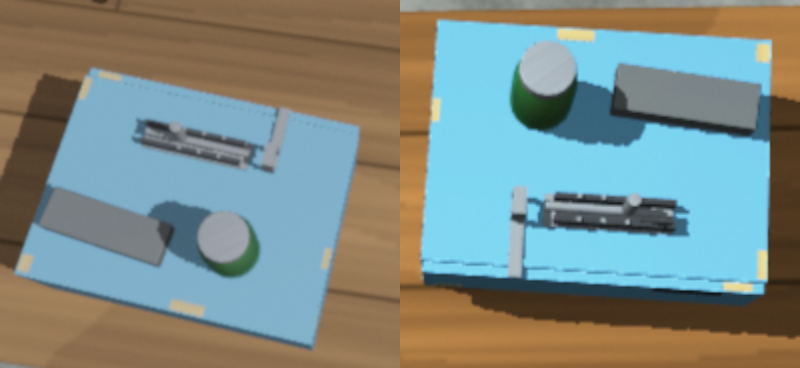

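```bash
python3 - <<'E'
from h import *
q=np.load("q.npy")
out=[]
for n,(x0,y0) in(("scene",(90,170)),("top",(250,150))):
    im=cv2.imread(f"pics/{n}2.png")[y0:y0+90,x0:x0+215]; im=cv2.resize(im,None,fx=3.3,fy=3.3,interpolation=2)
    for xx,z,col in((-.142,.137,(0,0,255)),(-.13,.14,(0,255,0))):
        p=(proj(n,W(q,[[xx,-.178,z],[xx,.178,z]]))-[x0,y0]+.5)*3.3-.5
        cv2.line(im,*[tuple(int(round(v)) for v in a) for a in p],col,1)
    for P in([-.07,.082,.177],[-.07,-.03,.207]):
        p=(proj(n,W(q,[P]))[0]-[x0,y0]+.5)*3.3-.5; cv2.circle(im,tuple(int(v) for v in p),3,(0,0,255),-1)
    out.append(im)
cv2.imwrite("pics/z2.png",np.vstack(out))
E
```

```text
(no output)
```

View pics/z2.png

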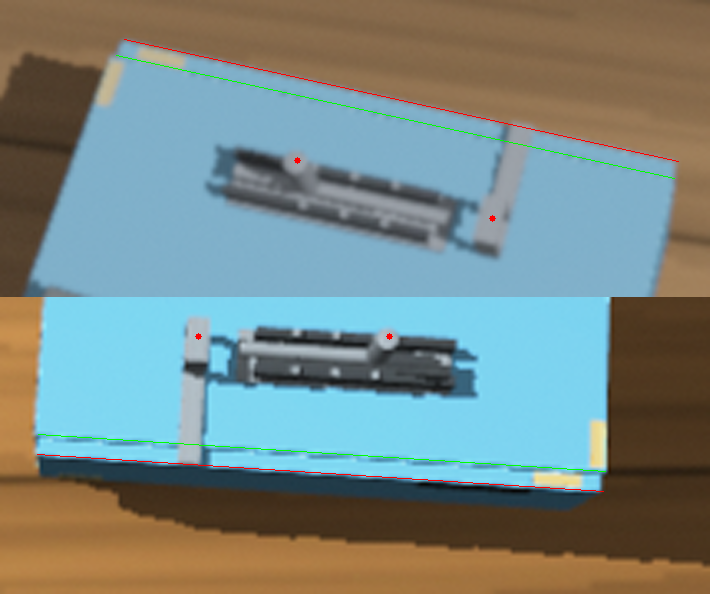

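```bash
python3 - <<'E'
from h import *
q=np.load("q.npy");o=[0,1.5708,q[2]+1.5708]
c,sn=np.cos(q[2]),np.sin(q[2])
def cab():
    s=robot.sense();d=s["tcp_pos"][:2]-q[:2]
    return np.round([c*d[0]+sn*d[1],-sn*d[0]+c*d[1],s["tcp_pos"][2]],4),np.round(s["contact_force"],2),s["time"]
robot.reach(W(q,[-.07,-.085,.29])[0],o)
robot.move_linear(W(q,[-.07,-.085,.197])[0],rate=.12,guard=10); print(cab())
g=robot.move_linear(W(q,[-.07,.022,.197])[0],rate=.025,guard=18); print(g,cab())
cv2.imwrite("pics/top3.png",robot.camera("top")[:,:,::-1]);cv2.imwrite("pics/scene3.png",robot.camera("scene")[:,:,::-1])
a=cv2.imread("pics/scene3.png")[140:370,70:320];b=cv2.imread("pics/top3.png")[65:245,250:450]
cv2.imwrite("pics/c3.png",np.hstack([cv2.resize(a,(400,368)),cv2.resize(b,(400,368))]))
E
```

```text
(array([-0.0697, -0.085 ,  0.1979]), array([-0.12, -0.39,  0.35]), 11.0667)
True (array([-0.0698,  0.004 ,  0.1975]), array([-1.37, -6.44,  9.01]), 14.2083)
```

View pics/c3.png

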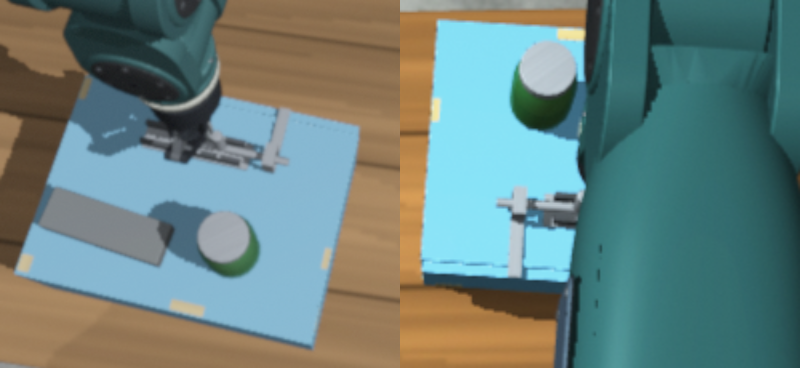

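```bash
python3 - <<'E'
from h import *
q=np.load("q.npy")
robot.move_linear(W(q,[-.07,-.05,.198])[0],rate=.08)
robot.move_linear(W(q,[-.07,-.06,.30])[0],rate=.15)
robot.reach([.35,-.3,.32],[0,1.5708,q[2]])
for n in("scene","top"): cv2.imwrite(f"pics/{n}4.png",robot.camera(n)[:,:,::-1])
print(robot.sense()["time"],robot.sense()["contact_force"])
out=[]
for n,(x0,y0) in(("scene",(80,170)),("top",(250,70))):
    im=cv2.imread(f"pics/{n}4.png")[y0:y0+170,x0:x0+215]; im=cv2.resize(im,None,fx=1.8,fy=1.8,interpolation=2)
    for P in([-.07,.082,.177],[-.07,.02,.207]):
        p=(proj(n,W(q,[P]))[0]-[x0,y0]+.5)*1.8-.5; cv2.circle(im,tuple(int(v) for v in p),2,(0,0,255),-1)
    out.append(im)
cv2.imwrite("pics/z4.png",np.hstack(out))
E
```

```text
17.5583 [ 1.28415527 -0.52457975 -0.73799004]
```

View pics/z4.png

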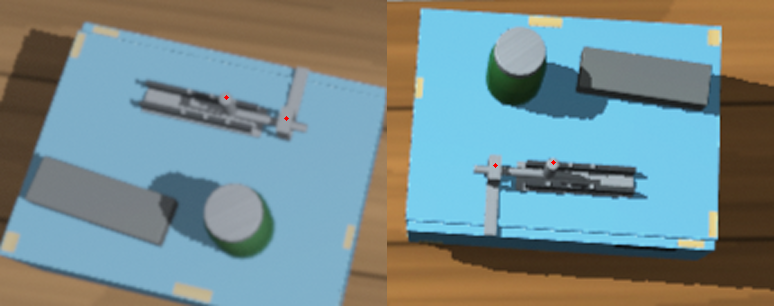

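View pics/top4.png

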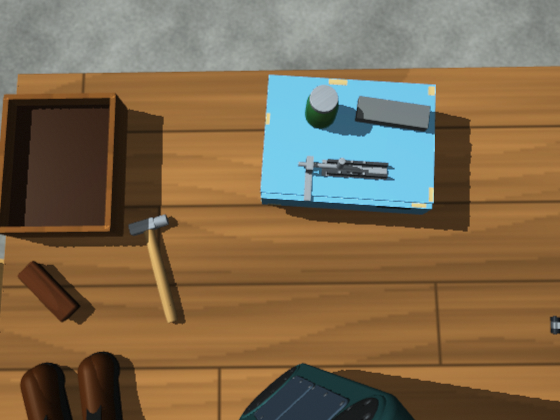

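The post now sits at the predicted second-stop position in both views: about (341,160) in the top picture, matching the red mark in the zoomed crop. The rod has passed through the keeper's eye, and the drawer is flush. The jar, the whetstone and the hammer show at the same pixels as before.

```bash
python3 - <<'E'
from h import *
robot.hand_in(); print(robot.sense()["time"])
E
```

```text
the job is handed in; nothing more can be done
the job is handed in; nothing more can be done
```

The drawer is fully shut and the bolt is thrown to its second stop. I handed the job in after about 17.6 s.

- **Drawer:** I pushed its face with the closed, tilted fingers until the 12 N guard tripped at the hard stop. The tool stopped about 14 mm farther in than my finger-geometry estimate. Pictures from both cameras showed the drawer front on the predicted shut line, so I put that down to my estimate.
- **Bolt:** I pushed the post along +y in one stroke, past the first click, until the 18 N guard tripped at the hard stop. I then backed off and moved the arm clear.
- **Last checks:** After letting go, both cameras show the post at the second-stop place and the rod through the keeper's eye. The jar, the whetstone and the hammer look unmoved, judged by eye from the pictures.
- **Disagreement:** The force reading at the end of the bolt push had an unexplained vertical part of about 9 N. It had no visible effect.

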